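# Set the pull-out length stop of the mitre box and hold it at 100 mm

## Task

Set up the mitre box's pull-out length stop: first swing its stop finger over and down until it snaps into its end detent, then squeeze the lock button in the side of the black pull head and draw the bar out until 100 mm of it shows, so that its second long scale line stands at the mouth of the tube. A spring draws the bar back, so finish while still holding the head at that mark, ready for the clamp screw to be tightened. Leave the timber and tools lying about where they are.

Things in the scene. Friction and masses are not known exactly. Their poses are not given: they have to be found in the camera images.
- mitre_box: Aluminium mitre box bolted to the bench, 130 (x) x 340 (y) mm; work channel along its y axis, fence 65 mm high on the +x side, 45 mm wall on the -x side. Origin: bench surface, mid-length, 20 mm to +x of the base plate's middle; turned about z differently each start. Behind the fence lies a grey square tube along y (28 mm wide, top at 60 mm; slack clamp screw on it, fixed, to 80 mm).
- tube_mouth (a point): Centre of the tube's mouth, where the scale is read: 61 mm to +x and 170 mm to -y of the box origin, 45 mm above the bench. Fixed to the box. The bar comes out here, along the box's -y axis.
- length_bar (a joint): Metres the steel bar (16 x 16 mm) is drawn out towards the box's -y: 0 = home, latched; 0.130 = inner stop. Lines across its top: short each 10 mm, long full-width at 50 and 100 mm. Return spring 3 N at home, 4.2 N at 100 mm, friction 0.6 N. Locked at home until the button is pressed; once 10 mm out it slides freely, button pressed or not, and springs back if let go.
- pull_head: Head on the bar's end, moves with it; origin on the bar's axis, at the tube mouth when home; axes as the box. Outwards (-y) from the origin: grey hinge block (0 to 32 mm) with the stop finger on top; black grip (32 to 77 mm), 34 mm wide in x, 20 to 68 mm above the bench, lock button in its +x side; end flange (77 to 84 mm), 44 mm wide. 17 mm or more above the bench.
- head_grip (a point): Centre of the black grip: on the bar's axis, 54.5 mm to -y of the head's origin, 45 mm above the bench. Pinch here from above, across x, one finger on the button: 42 mm over the button released, 37 mm with it pressed. A grip of 25 to 40 N presses the button fully and carries the pull.
- lock_button (a joint): Lock button in the +x side of the grip, 28 x 28 mm, standing 7.5 mm out: 0 = out (locked), 0.005 m = fully pressed; it frees the bar from 0.0035 m. Spring: 3 N to start, 6 N fully in.
- button_face (a point): Centre of the lock button's outer face; moves with it.
- stop_finger (a joint): Hinge about the box's y axis, rad: 0 = parked, leaning 15 degrees back (+x) past upright; grows as the finger swings over towards -x and down; 1.833 = end stop, arm level, pointing to -x. Stays where left (friction 0.04 N m); from about 1.15 it must be pushed over a spring detent (2 to 3 N at 45 mm from the pin), past about 1.6 it snaps down to the end by itself. Starts at 0 to 0.35.
- stop_hinge (a point): Hinge pin of the stop finger, on top of the head: 17 mm to -y of the head's origin, 78 mm above the bench. Moves with the head.
- stop_mid (a point): On the back face of the stop finger's arm (its upper face when down), 45 mm from the pin. The finger is an L of steel bar 16 mm wide (y): arm 67 mm long, 10 mm thick, then a blade that hangs 45 mm below the arm when working (it points to -x when parked).
- strip: Loose timber strip 40 x 230 x 20 mm lying in the channel of the mitre box along y; origin under its centre. Leave alone.
- work_block: White block 180 x 250 x 60 mm, fixed, to the left; origin under its centre.
- saddle_arch: Loose horseshoe-shaped carved wood, about 180 mm over all and 44 mm high, lying on the white block. Leave alone.
- hammer: Loose hammer 260 mm long with wooden handle, on the right. Leave alone.
- chisel: Loose chisel 235 mm long, 25 mm high, on the right. Leave alone.
- pincers: Loose pincers with red-brown handles, 160 mm long, 60 mm wide, in front of the mitre box. Leave alone.
- glue_jar: Loose white jar, 64 mm across, 85 mm high, behind the mitre box. Leave alone.
- try_square: Loose try square, stock 120 mm, blade 150 mm, 16 mm high, behind the mitre box. Leave alone.
- pencil: Loose carpenter's pencil, 150 mm long, 8 mm thick, in front and to the right of the mitre box, near the pull head. Leave alone.

How it is judged (in metres and radians):
On the way, in this order (a step that is already met when the one before it is completed fails the run):
1. the stop finger is swung down and seated in its end detent, the bar still home (value of joint stop_finger above 1.79 rad and value of joint length_bar below 0.006 m), for 0.2 s.
2. the lock button is squeezed by the fingers while the bar is at home (value of joint lock_button above 0.0035 m and value of joint length_bar below 0.006 m and contact force between the fingers and pull_head above 2 N), for 0.05 s.
At the end, for the whole second after the job is handed in: The bar stands still at 100 mm on its scale (within 3 mm), the fingers holding the pull head (over 2 N of contact) against the return spring, and the stop finger is still down in its end detent (within 0.04 rad of the end stop) (value of joint length_bar between 0.097 and 0.103 m and velocity of joint length_bar between -0.01 and 0.01 m/s and value of joint stop_finger above 1.79 rad and contact force between the fingers and pull_head above 2 N); the arm keeps its last pose, push and grip.
It fails at once if the timber or a tool lying about is shifted by more than 20 mm (distance of any of strip, saddle_arch, hammer, chisel, pincers, glue_jar, try_square, pencil from where it was at the start of the episode above 0.02 m).
It also fails if it takes over 54 s, if anything falls off the work surface, if the arm or the gripper's body presses on something with over 40 N, if the wrist force passes 120 N, or if a joint passes its speed limit or range.

## Robot

A 6-joint arm with a two-finger parallel gripper is mounted at the origin on the work surface. World frame = base frame: x ahead of the robot, y to its left, z up, the work surface at z = 0. Lengths are in mm, angles in rad, forces in N, time in s.
With the tool pointing down it reaches from about 350 to 950 mm from the base axis. Payload 17.4 kg.
Tool frame: the origin (TCP) lies between the finger pads; the fingertips stand 22 mm ahead of it and the grasp point (between the pads) lies 3 mm ahead of it; x points along the fingers, y is the direction in which the jaws open and shut, and the axes are right-handed (so a half turn about x gives the same grasp; the last joint's range is limited). The gripper opens to 93 mm and grips with 3 to 60 N. Pads are 15 mm wide; open, the fingers measure 128 mm over their backs; the gripper's body (75 mm by 188 mm) begins 65 mm behind the grasp point.
Start: joints at [1.254, 0.116, 1.442, -0, 1.584, -0.038], TCP at [185.769, 648.939, 240.646] pointing down, gripper open.
Joint ranges: [-2.83, 2.83], [-0.83, 2.19], [0.07, 2.5], [-1.14, 4.28], [0.01, 3], [-2.97, 2.97]. Speed limits (rad/s): [1.89, 1.89, 2.22, 3.14, 3.14, 3.14].

## Interface

Orientations are given as a 3x3 rotation matrix whose columns are the frame's x, y, z axes.
In Python, from cell import robot gives the robot as it stands.
- The arm moves only by the tool move_arm, never from a script. Its argument "commands" is text: rows parted by semicolons, each of 7 numbers parted by spaces: the shift along the tool's x, y, z in mm, then the turn, a rotation vector about the tool's x, y, z in rad, then the finger opening in mm, from 0 to 93. A call has 1 to 12 rows; each row shifts and turns the commanded pose from where the row before left it, along the tool's axes as they then stand; what a row does not reach is not made up. A row lasts 1/8 s, in which the tool goes at most 62.5 mm and 10.7 degrees, less where a joint would pass 70% of its speed; a pose out of reach is approached as far as the arm can. A call with a gripper value outside its range is refused whole. The fingers move at their own pace and stop on an object; "squeeze" is the grip in N (left out, the last holds). Time passes only in rows, so rows that do not move let the fingers close. It gives the time, the measured TCP pose, the force and the opening at its end, in the units of the state.
- robot.get_obs(): the state, without advancing time (a new reading comes with each control period).
- robot.camera(name): name is "scene" or "top" or "wrist"; returns (picture, depth): 420x560x3 uint8, blue, green, red; 420x560 float32, mm along the optical axis (not along the pixel's ray), 0 where there is no reading.
- robot.camera_params(name): a dict with "vertical_fov" (degrees; the focal length in pixels is half the picture's height over the tangent of half this angle, whatever the lens; pixels are square), "cx", "cy" (the principal point, pixels), "distortion" ([k1, k2, p1, p2, k3] as OpenCV has them; the pictures are not rectified), "R" (3x3) and "t" (3): a world point X has camera coordinates R X + t; the wrist camera has in their place "tool_from_camera" (4x4, takes a point from camera to tool coordinates, whose origin is the TCP and whose axes are the tool frame's). Camera axes: x right, y down, z forward; pixel columns grow to the right and rows downward; lengths in mm; the calibration is good to about 2 mm. A picture is of the moment at which its call begins: read the wrist's pose just before it. camera_params takes no time and is no camera call.
- robot.close_job(): hands the job in, once; it reports no verdict.
Trained networks look in the newest picture that a camera, given by its name, has taken for a name from the list of things; names that differ only in an ending like _2 or _b are one class to them, and where a whole thing is asked for, a point or a joint stands for the part that bears it (a point fixed in the world has none). Each returns a list of dicts, best first, with "confidence" (0 to 1); they miss things now and then, are a little off and sometimes report something else, mostly with a low value. They report only what shows in the picture. A call takes as long as a camera call.
- robot.boxes_of(camera, label): "xy" ([column, row] in pixels, amid what is visible of it).
- robot.silhouettes(camera, label): "mask" (420x560 bool, what is visible of it) and "xy" ([column, row] in pixels, amid what is visible of it).
- robot.tip_of(camera, label): "xy" ([column, row] in pixels: a listed point, or the origin of a listed thing).
The state is a dict: "clock": time; "qpos": joint angles; "joint_velocities": joint speeds; "joint_efforts": joint torques, N m; "tool_pos": TCP position; "tool_rot": TCP orientation; "wrist_force": force on the tool from outside, world axes, zero at the start; "wrist_torque": the same for the moment, N m; "opening": opening from 0.0 (shut) to 1.0 (fully open).
Only numpy, scipy, OpenCV 4.12 (cv2) and the standard library are available. Lean on these libraries where they do the work, as an engineer would, in place of code of your own. Each camera call takes 0.05 s, during which the arm holds its last target.

## Working session

There is one attempt and no reset: what is moved stays moved. The work goes in short steps, Python scripts to look and compute and a tool call to move; the robot and the scene stay as the last step left them, time stands still between calls to the robot, and variables do not carry over. Pictures are saved under pics/ and viewed, and the job is handed in when it is done.

Besides the shell and the picture viewer there is one more tool, called after ">>>" as name(argument=value, ...) on one line, values as JSON. move_arm: Moves the arm, as the interface text tells. Its arguments: {"type":"object","properties":{"commands":{"type":"string"},"squeeze":{"type":"number"}},"required":["commands"]}

```bash
ls; mkdir -p pics; cat > h.py <<'E'
import numpy as np, cv2
from cell import robot
def K(p):
    f=210/np.tan(np.radians(p["vertical_fov"])/2)
    return np.array([[f,0,p["cx"]],[0,f,p["cy"]],[0,0,1.]])
def pose(name,obs=None):
    p=robot.camera_params(name)
    if name=="wrist":
        T=np.array(p["tool_from_camera"]); o=obs
        R=np.array(o["tool_rot"]); W=np.eye(4); W[:3,:3]=R; W[:3,3]=o["tool_pos"]
        M=np.linalg.inv(W@T)
        return p,M[:3,:3],M[:3,3]
    return p,np.array(p["R"]),np.array(p["t"])
def proj(name,X,obs=None):
    p,R,t=pose(name,obs)
    return cv2.projectPoints(np.array(X,float).reshape(-1,3),cv2.Rodrigues(R)[0],t.reshape(3,1),K(p),np.array(p["distortion"],float))[0].reshape(-1,2)
def ray(name,uv,obs=None):
    p,R,t=pose(name,obs)
    n=cv2.undistortPoints(np.array(uv,float).reshape(-1,1,2),K(p),np.array(p["distortion"],float)).reshape(-1,2)
    d=np.c_[n,np.ones(len(n))]@R
    return -R.T@t,d
def onz(name,uv,z,obs=None):
    c,d=ray(name,uv,obs)
    return c+d*((z-c[2])/d[:,2])[:,None]
def atdepth(name,uv,dep,obs=None):
    c,d=ray(name,uv,obs); return c+d*np.asarray(dep,float).reshape(-1,1)
E
python3 - <<'E'
from h import *
o=robot.get_obs(); print(o)
for c in ["scene","top"]:
    im,d=robot.camera(c); cv2.imwrite(f"pics/{c}0.png",im); np.save(f"{c}0.npy",d)
    for l in ["tube_mouth","stop_hinge","mitre_box","head_grip","button_face","stop_mid","pull_head"]:
        for r in robot.tip_of(c,l)[:2]:
            print(c,l,np.round(r["xy"],1),round(r["confidence"],2))
E
```

```text
pics
{'clock': 0.0, 'qpos': array([ 1.25418002e+00,  1.16491003e-01,  1.44227006e+00, -3.98893593e-05,
        1.58402561e+00, -3.77943900e-02]), 'joint_velocities': array([-5.91165068e-07,  7.48356039e-05, -1.88690052e-04,  1.16241826e-04,
       -6.98327324e-04, -1.16123217e-03]), 'joint_efforts': array([ 2.73156533e-03, -7.21272755e+01, -6.22609949e+01,  7.80699472e-02,
        2.39603897e-02, -1.04634405e-04]), 'tool_pos': array([185.73263654, 648.74788415, 239.89881586]), 'tool_rot': array([[-3.33857588e-04,  2.75223537e-01,  9.61380202e-01],
       [-1.14708719e-03,  9.61379518e-01, -2.75223740e-01],
       [-9.99999286e-01, -1.19467245e-03, -5.25845268e-06]]), 'wrist_force': array([-0.16659816,  0.62702175, -0.03176371]), 'wrist_torque': array([ 0.01833096,  0.03761711, -0.01074796]), 'opening': 1.0007287893037533}
scene tube_mouth [235.3 214.3] 0.63
scene tube_mouth [278.1 323.5] 0.3
scene stop_hinge [235.  206.1] 0.93
scene mitre_box [287.  245.5] 0.77
scene head_grip [228.5 207. ] 0.67
scene button_face [224.7 208. ] 0.56
scene stop_mid [225.1 208.3] 0.56
scene stop_mid [229.8 199.4] 0.55
scene pull_head [238.7 213.8] 0.75
top tube_mouth [319.8 203.6] 0.91
top tube_mouth [327.9 194.8] 0.19
top stop_hinge [323.3 198.3] 0.84
top mitre_box [261.1 219.6] 0.67
top head_grip [339.2 207.2] 0.88
top stop_mid [253.3 220.3] 0.56
top stop_mid [327.8 195. ] 0.55
top pull_head [317.3 205.6] 0.89
```

View pics/scene0.png

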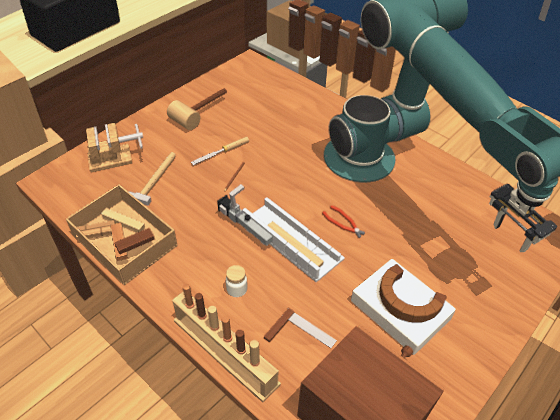

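View pics/top0.png

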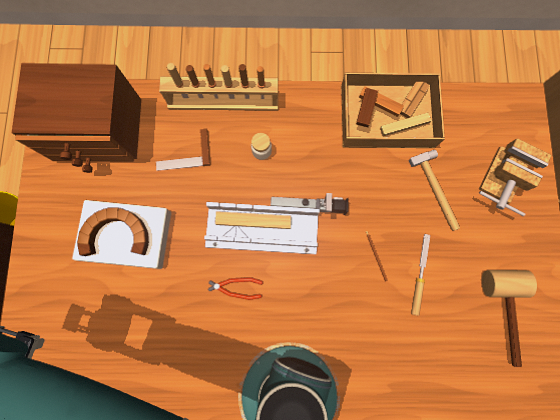

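```bash
python3 - <<'E'
from h import *
print(onz("top",[[319.8,203.6]],45),onz("top",[[323.3,198.3]],78),onz("top",[[339.2,207.2]],45),onz("top",[[261.1,219.6]],0),onz("top",[[317.3,205.6]],45))
print(onz("scene",[[235.,206.1]],78), onz("scene",[[287,245.5]],0))
im=cv2.imread("pics/top0.png"); cv2.imwrite("pics/top0c.png",cv2.resize(im[130:280,220:420],None,fx=4,fy=4,interpolation=cv2.INTER_CUBIC))
E
```

```text
[[549.91251819 -90.89377229  45.        ]] [[558.99978163 -97.992694    78.        ]] [[ 539.23242695 -149.54893941   45.        ]] [[507.00172415  88.29047279   0.        ]] [[543.6587703  -83.23887946  45.        ]]
[[ 549.85455023 -101.11988509   78.        ]] [[507.5789207   91.60779126   0.        ]]
```

The top view shows the box around (262,228), with the head at its right end near (338,205). The pencil is at (375,257) and the jar at (261,146).

View pics/top0c.png

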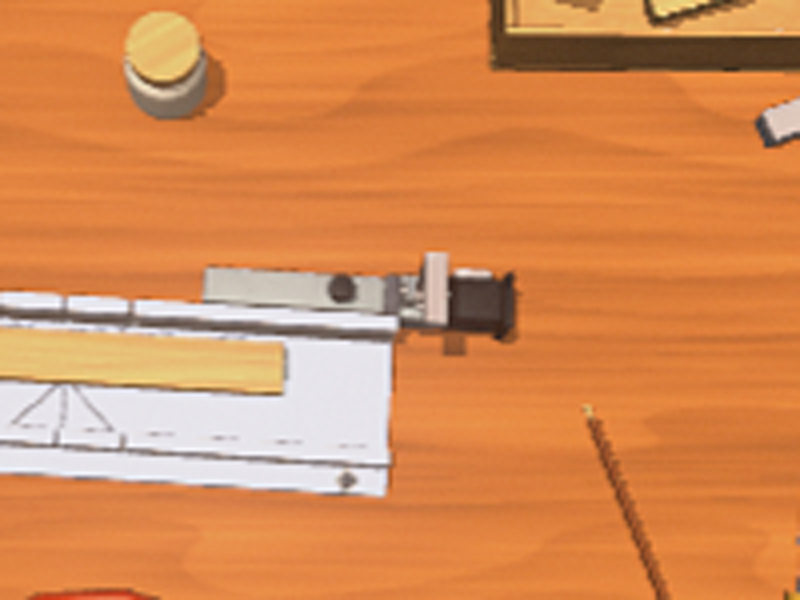

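```bash
python3 - <<'E'
from h import *
# box fit from depth: fence/base geometry from top depth
d=np.load("top0.npy")
v,u=np.mgrid[150:270,190:370]
uv=np.c_[u.ravel(),v.ravel()]
P=atdepth("top",uv,d[150:270,190:370].ravel())
P=P[d[150:270,190:370].ravel()>0]
print(P[:,2].min(),P[:,2].max())
q=P[(P[:,2]>52)&(P[:,2]<72)&(P[:,0]>480)]
print(len(q)); 
# fence/tube outline
r=cv2.minAreaRect(q[:,:2].astype(np.float32)); print(r)
for y in range(240,-200,-20):
    s=P[(abs(P[:,1]-y)<8)&(P[:,2]>15)]
    if len(s): 
        s=s[np.argsort(s[:,0])]; print(y,[(int(a),int(b)) for a,_,b in s[::max(1,len(s)//24)]])
im=cv2.imread("pics/scene0.png"); cv2.imwrite("pics/scene0c.png",cv2.resize(im[170:290,200:350],None,fx=5,fy=5,interpolation=cv2.INTER_CUBIC))
E
```

```text
-9.685969407728635 152.52061141887498
1243
((619.5057373046875, 33.30198669433594), (419.66778564453125, 187.67787170410156), 86.84904479980469)
240 [(427, 17), (439, 45), (439, 44), (440, 40), (442, 47), (442, 42), (445, 46), (445, 43), (448, 43), (451, 48), (461, 15), (483, 15), (501, 16), (508, 15), (523, 15), (537, 26), (537, 41), (537, 23), (538, 52), (538, 65), (538, 34), (539, 62), (541, 65), (542, 61), (545, 63), (545, 61), (547, 64), (548, 62)]
220 [(424, 17), (434, 17), (439, 48), (440, 43), (443, 41), (446, 42), (449, 43), (488, 24), (490, 31), (493, 30), (496, 30), (499, 29), (503, 28), (506, 27), (511, 32), (514, 33), (517, 34), (520, 32), (524, 30), (528, 27), (536, 45), (537, 58), (537, 25), (539, 63), (541, 66), (543, 70), (547, 68)]
200 [(422, 15), (437, 19), (438, 36), (439, 45), (443, 42), (445, 45), (449, 44), (468, 15), (487, 29), (490, 33), (492, 34), (496, 32), (498, 36), (499, 30), (503, 27), (506, 29), (508, 30), (512, 29), (515, 29), (518, 29), (521, 31), (525, 27), (535, 23), (535, 35), (536, 34), (536, 61), (539, 64), (542, 61), (545, 63)]
180 [(422, 15), 
[... 4804 characters left out ...]

-140 [(526, 47), (527, 61), (527, 43), (527, 58), (528, 39), (528, 68), (529, 65), (531, 68), (532, 65), (535, 65), (537, 70), (538, 67), (540, 69), (541, 67), (543, 71), (544, 66), (547, 68), (548, 63), (550, 66), (553, 68), (554, 64), (556, 68), (556, 65), (559, 66), (563, 63), (564, 59), (567, 59), (568, 56)]
-160 [(521, 58), (523, 65), (525, 53), (526, 33), (526, 32), (527, 30), (527, 45), (528, 73), (529, 64), (532, 66), (532, 64), (535, 67), (536, 61), (538, 68), (541, 67), (541, 65), (544, 68), (544, 65), (547, 65), (550, 69), (550, 66), (553, 68), (553, 66), (556, 67), (557, 63), (559, 66), (564, 59)]
-180 [(541, 69), (544, 68), (550, 70), (553, 70), (555, 71), (559, 70), (562, 71)]
```

```bash
cat >> h.py <<'E'
from scipy.spatial.transform import Rotation as Ro
def Rdown(yaw):  # tool x down, tool y along yaw
    y=np.array([np.cos(yaw),np.sin(yaw),0]); x=np.array([0,0,-1.]); return np.c_[x,y,np.cross(x,y)]
def rows(p,R,wps,op,step=55,tstep=0.17):
    """wps list of (pos,Rot,[step]); prints rows rounded to 0.1mm / 1e-3rad"""
    out=[];p=np.array(p,float);R=np.array(R,float)
    for w in wps:
        P,T=np.array(w[0],float),w[1]; st=w[2] if len(w)>2 else step
        rv=Ro.from_matrix(R.T@T).as_rotvec()
        n=max(1,int(np.ceil(np.linalg.norm(P-p)/st)),int(np.ceil(np.linalg.norm(rv)/tstep)))
        p0=p.copy()
        for k in range(1,n+1):
            d=np.round(R.T@(p0+(P-p0)*k/n-p),1); r=np.round(Ro.from_matrix(R.T@T).as_rotvec()/(n-k+1),3)
            if np.linalg.norm(r)<0.002:r=r*0
            out.append(" ".join(f"{v:g}" for v in [*(d+0.),*(r+0.),op])); p=p+R@d; R=R@Ro.from_rotvec(r).as_matrix()
    print(len(out)); 
    for i in range(0,len(out),12): print("; ".join(out[i:i+12]))
    return p,R
E
python3 - <<'E'
from h import *
o=robot.get_obs()
print(np.round(robot.camera_params("wrist")["tool_from_camera"],3).tolist())
d=np.load("top0.npy")
v,u=np.mgrid[150:270,190:370]
D=d[150:270,190:370].ravel(); P=atdepth("top",np.c_[u.ravel(),v.ravel()],D)[D>0]
# fence inner face: points 25<z<60 x in 515..545
s=P[(P[:,2]>20)&(P[:,2]<55)&(P[:,0]>515)&(P[:,0]<545)&(P[:,1]>-75)&(P[:,1]<245)&(P[:,0]>518+0.05*(P[:,1]+70))]
for it in range(4):
    c=np.polyfit(s[:,1],s[:,0],1); r=s[:,0]-np.polyval(c,s[:,1]); s=s[abs(r)<2.5*max(r.std(),.5)]
print(c,r.std(),len(s),np.degrees(np.arctan(c[0])))
th=-np.arctan(c[0])
rows(o["tool_pos"],o["tool_rot"],[((480,-110,260),Rdown(th))],93)
E
```

```text
[[-0.002, -0.277, 0.961, -144.032], [1.0, 0.001, 0.002, 0.583], [-0.001, 0.961, 0.277, -77.03], [0.0, 0.0, 0.0, 1.0]]
[5.55103093e-02 5.24724049e+02] 0.43002349662899086 222 3.177245671344812
15
-1.3 -43.2 32.8 0.09 0 0 93; -1.3 -40.2 36.5 0.09 0 0 93; -1.3 -36.6 40 0.09 0 0 93; -1.3 -33 43.1 0.09 0 0 93; -1.3 -28.9 46 0.09 0 0 93; -1.3 -24.7 48.3 0.09 0 0 93; -1.2 -20.2 50.3 0.09 0 0 93; -1.3 -15.7 52 0.09 0 0 93; -1.3 -10.9 53.2 0.09 0 0 93; -1.3 -6 53.9 0.09 0 0 93; -1.3 -1.2 54.2 0.089 0 0 93; -1.3 3.6 54.2 0.09 0 0 93
-1.3 8.5 53.6 0.089 0 0 93; -1.3 13.2 52.6 0.09 0 0 93; -1.3 17.8 51.3 0.089 0 0 93
```

>>> move_arm(commands="-1.3 -43.2 32.8 0.09 0 0 0; -1.3 -40.2 36.5 0.09 0 0 0; -1.3 -36.6 40 0.09 0 0 0; -1.3 -33 43.1 0.09 0 0 0; -1.3 -28.9 46 0.09 0 0 0; -1.3 -24.7 48.3 0.09 0 0 0; -1.2 -20.2 50.3 0.09 0 0 0; -1.3 -15.7 52 0.09 0 0 0; -1.3 -10.9 53.2 0.09 0 0 0; -1.3 -6 53.9 0.09 0 0 0; -1.3 -1.2 54.2 0.089 0 0 0; -1.3 3.6 54.2 0.09 0 0 0", squeeze=10)

```text
clock: 2.3
tool_pos: [421.4, 40.0, 256.5]
tool_rot: [[0.001, 0.978, 0.208], [0.0, 0.208, -0.978], [-1.0, 0.001, 0.0]]
wrist_force: [1.2, 0.4, 0.7]
opening: 0.006
```

>>> move_arm(commands="-1.3 8.5 53.6 0.089 0 0 0; -1.3 13.2 52.6 0.09 0 0 0; -1.3 17.8 51.3 0.089 0 0 0; 0 0 0 0 0 0 0; 0 0 0 0 0 0 0")

```text
clock: 2.92
tool_pos: [479.8, -109.9, 260.0]
tool_rot: [[-0.0, 0.998, -0.055], [0.0, -0.055, -0.998], [-1.0, -0.0, -0.0]]
wrist_force: [-0.2, 0.3, 0.2]
opening: 0.003
```

```bash
python3 - <<'E'
from h import *
import pickle
o=robot.get_obs(); print(o["clock"],o["tool_pos"],np.round(o["tool_rot"],3).tolist(),o["opening"],np.abs(o["joint_velocities"]).max())
im,d=robot.camera("wrist"); cv2.imwrite("pics/w1.png",im); np.save("w1.npy",d); pickle.dump(o,open("w1.pkl","wb"))
for l,z in dict(tube_mouth=45,stop_hinge=78,head_grip=45,button_face=45,stop_mid=120,pull_head=45).items():
    for r in robot.tip_of("wrist",l)[:2]:
        print(l,np.round(r["xy"],1),round(r["confidence"],2),onz("wrist",[r["xy"]],z,o).round(1))
E
```

```text
2.925 [ 479.77816928 -109.8636202   259.96354614] [[-0.0, 0.998, -0.055], [0.0, -0.055, -0.998], [-1.0, -0.0, -0.0]] 0.002754102898247856 0.023488891484316207
tube_mouth [333.6 168.7] 0.56 [[549.5 -88.5  45. ]]
stop_hinge [338.6 188.1] 0.97 [[ 549.  -105.3   78. ]]
head_grip [336.6 214.5] 0.88 [[ 553.1 -146.4   45. ]]
head_grip [338.6 186.6] 0.36 [[ 555.6 -110.8   45. ]]
button_face [347.2 207.8] 0.52 [[ 566.4 -138.4   45. ]]
button_face [472.8   9.7] 0.37 [[705.3  80.2  45. ]]
stop_mid [355.1 198.8] 0.63 [[ 556.9 -107.4  120. ]]
pull_head [336.2 166.1] 0.96 [[552.6 -85.5  45. ]]
```

View pics/w1.png

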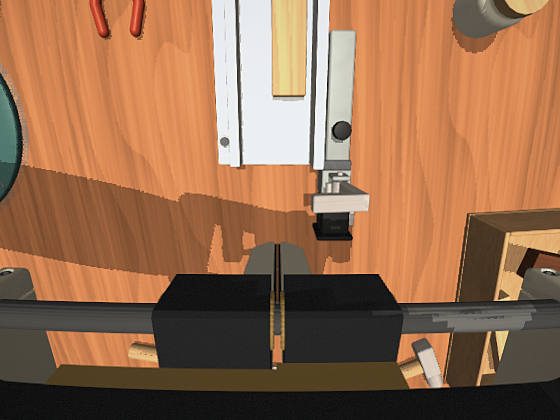

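```bash
python3 - <<'E'
from h import *
im=cv2.imread("pics/w1.png"); cv2.imwrite("pics/w1c.png",cv2.resize(im[110:250,290:390],None,fx=6,fy=6,interpolation=cv2.INTER_CUBIC)[:600+240])
c=cv2.resize(im[145:245,300:380],None,fx=6,fy=6,interpolation=cv2.INTER_CUBIC); cv2.imwrite("pics/w1c.png",c)
E
```

```text
(no output)
```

View pics/w1c.png

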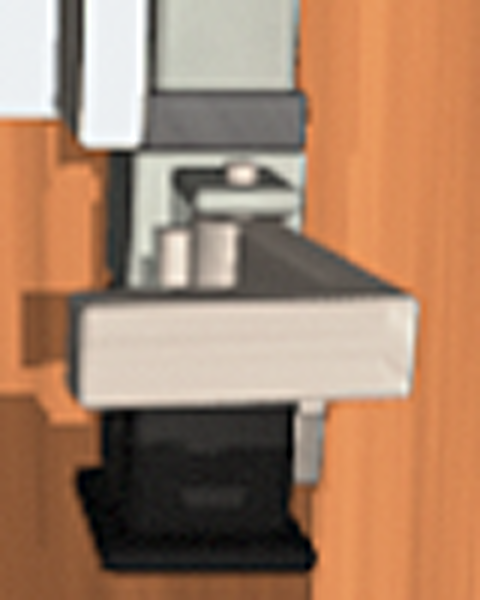

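```bash
python3 - <<'E'
from h import *
import pickle
o=pickle.load(open("w1.pkl","rb")); d=np.load("w1.npy")
v,u=np.mgrid[0:250,200:400]; D=d[0:250,200:400].ravel()
P=atdepth("wrist",np.c_[u.ravel(),v.ravel()],D,o); P=P[D>0]
th=-np.arctan(.0555); ex=np.array([np.cos(th),np.sin(th)]); ey=np.array([-np.sin(th),np.cos(th)])
X=P[:,:2]@ex; Y=P[:,:2]@ey
# tube top z~60
m=(abs(P[:,2]-60)<4)
print("z med tube", np.median(P[m&(X>545)&(Y<0)&(Y>-50)][:,2]))
for y in range(0,-220,-10):
    k=(abs(Y-y)<5)
    for lo,hi,n in[(52,64,"60"),(62,74,"68"),(85,170,"hi")]:
        q=k&(P[:,2]>lo)&(P[:,2]<hi)&(X>515+0)
        if q.sum()>3: print(y,n,q.sum(),X[q].min().round(1),X[q].max().round(1),np.median(P[q,2]).round(1),end=" | ")
    print()
q=(P[:,2]>85)&(X>500)&(Y<-60)
H=np.c_[X[q],Y[q],P[q,2]].round(0); H=H[np.argsort(H[:,0])]; print(H[::max(1,len(H)//60)].astype(int).tolist())
q=(abs(X-545)<12)&(P[:,2]>40)&(Y<-100)
print("flange end Y",np.sort(Y[q])[:10])
E
```

```text
z med tube 60.1411632343478
0 60 252 525.9 568.2 59.9 | 0 68 117 525.8 552.1 64.8 | 
-10 60 91 525.8 568.2 59.5 | -10 68 108 525.9 546.9 65.1 | 
-20 60 141 525.8 568.3 59.7 | -20 68 100 526.2 545.3 65.0 | 
-30 60 240 525.9 567.5 59.9 | -30 68 97 525.9 538.1 64.9 | 
-40 60 246 525.7 568.5 60.0 | -40 68 97 525.8 544.3 64.9 | 
-50 60 261 525.6 569.4 61.7 | -50 68 187 526.1 568.0 63.9 | 
-60 60 165 526.1 570.7 60.4 | -60 68 59 526.4 568.0 63.8 | -60 hi 77 544.3 563.9 87.6 | 
-70 60 80 536.6 571.1 59.8 | -70 hi 893 516.0 568.6 145.0 | 
-80 60 50 536.8 547.9 59.3 | -80 hi 419 515.6 568.3 146.4 | 


-110 60 42 536.2 578.1 58.7 | -110 68 228 536.8 571.1 67.6 | 
-120 60 49 536.6 578.7 58.5 | -120 68 232 536.8 571.4 67.5 | 
-130 60 31 532.9 575.1 58.6 | -130 68 263 532.9 574.6 67.4 | 
-140 60 7 531.8 532.7 58.0 | -140 68 148 531.9 575.9 69.9 | 







[[516, -77, 143], [516, -81, 142], [517, -72, 149], [518, -72, 148], [519, -74, 148], [520, -66, 145], [521, -66, 145], [522, -74, 149], [523, -74, 148], [524, -75, 147], [525, -66, 147], [526, -78, 149], [527, -67, 150], [529, -71, 149], [530, -
[... 235 characters left out ...]
, -68, 147], [546, -78, 146], [547, -80, 146], [548, -76, 146], [548, -62, 88], [549, -75, 85], [550, -64, 88], [551, -72, 145], [551, -67, 87], [552, -71, 89], [553, -70, 99], [553, -75, 95], [553, -67, 92], [554, -75, 144], [554, -67, 141], [555, -70, 115], [555, -64, 87], [556, -73, 145], [557, -68, 123], [557, -76, 145], [558, -71, 147], [558, -65, 85], [559, -74, 146], [560, -65, 85], [561, -69, 145], [561, -64, 87], [562, -67, 129], [563, -78, 143], [564, -66, 139], [564, -67, 129], [566, -74, 143], [567, -80, 144], [568, -70, 144]]
flange end Y [-141.13771415 -140.92221343 -140.83864587 -140.78075142 -140.76882454
 -140.73786088 -140.51324936 -140.4978429  -140.48007638 -140.46619141]
```

>>> move_arm(commands="0 40 -3.2 0 0 0 0; 0 40 -3.2 0 0 0 0; 0 40 -3.2 0 0 0 0; 38 0 0 0 0 0 0; 38 0 0 0 0 0 0; 38 0 0 0 0 0 0; 0 0 0 0 0 0 0")

```text
clock: 4.15
tool_pos: [599.1, -106.5, 143.5]
tool_rot: [[-0.005, 0.999, -0.055], [0.001, -0.055, -0.999], [-1.0, -0.005, -0.001]]
wrist_force: [0.2, -0.4, 0.9]
opening: 0.006
```

```bash
python3 - <<'E'
from h import *
o=robot.get_obs(); print(o["clock"])
th=-np.arctan(.0555); ex=np.array([np.cos(th),np.sin(th)]); ey=np.array([-np.sin(th),np.cos(th)])
p=o["tool_pos"]; print(p[:2]@ex,p[:2]@ey,p[2])
for f in np.radians([-25,-10,0,10,20,30,40,50,60,70,80,90]): print(round(554-50*np.sin(f)+5*np.cos(f)+17.5,1),round(100+50*np.cos(f)+5*np.sin(f),1))
im,d=robot.camera("wrist"); cv2.imwrite("pics/w2.png",im)
E
```

```text
4.15
604.0643730281234 -73.14526844075446 143.4616438568146
597.2 143.2
585.1 148.4
576.5 150.0
567.7 150.1
559.1 148.7
550.8 145.8
543.2 141.5
536.4 136.0
530.7 129.3
526.2 121.8
523.1 113.6
521.5 105.0
```

View pics/w2.png

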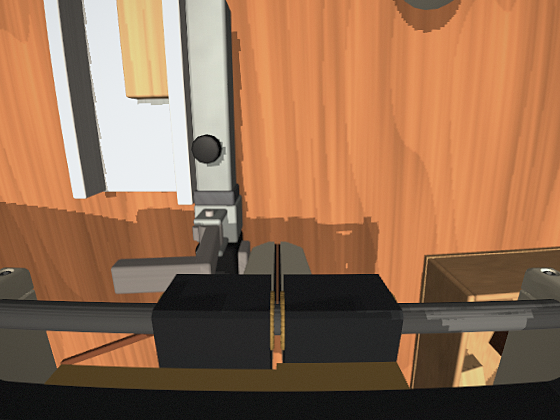

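>>> move_arm(commands="-4 -19 0 0 0 0 0; -2 -17 0 0 0 0 0; 1 -9 0 0 0 0 0; 3 -8 0 0 0 0 0; 4.5 -8 0 0 0 0 0; 5.5 -7 0 0 0 0 0; 7 -5 0 0 0 0 0; 7 -5 0 0 0 0 0; 8 -3 0 0 0 0 0; 6 -1.5 0 0 0 0 0; 3 -1.5 0 0 0 0 0; 0 0 0 0 0 0 0")

```text
clock: 5.7
tool_pos: [516.6, -102.5, 107.2]
tool_rot: [[0.001, 0.998, -0.055], [-0.0, -0.055, -0.998], [-1.0, 0.001, 0.0]]
wrist_force: [0.9, -0.3, 1.5]
opening: 0.004
```

```bash
python3 - <<'E'
from h import *
o=robot.get_obs(); print(o["clock"],o["wrist_force"])
im,d=robot.camera("wrist"); cv2.imwrite("pics/w3.png",im)
E
```

```text
5.7 [ 0.93034992 -0.30734863  1.54369057]
```

View pics/w3.png

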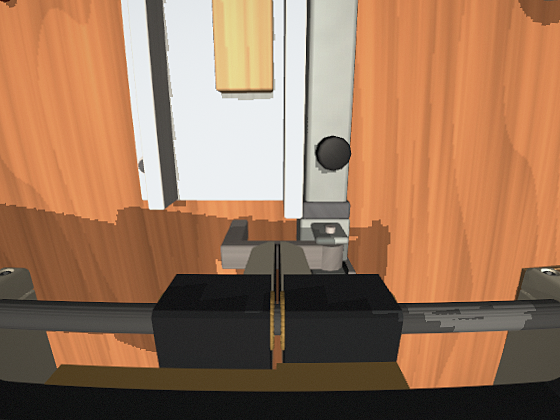

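>>> move_arm(commands="2.5 0 0 0 0 0 0; 2 0 0 0 0 0 0; 0 0 0 0 0 0 0; 0 0 0 0 0 0 0")

```text
clock: 6.25
tool_pos: [516.8, -102.6, 106.4]
tool_rot: [[0.002, 0.998, -0.055], [-0.001, -0.055, -0.998], [-1.0, 0.002, 0.001]]
wrist_force: [-21.4, 5.0, 42.8]
opening: 0.009
```

>>> move_arm(commands="-5 0 0 0 0 0 0; -40 0 0 0 0 0 0; -45 0 0 0 0 0 93; -45 0 0 0 0 0 93; 0 0 -30 0 0 0 93; 0 0 0 0 0 0 93")

```text
clock: 7.0
tool_pos: [518.2, -71.5, 237.7]
tool_rot: [[0.0, 0.999, -0.053], [0.0, -0.053, -0.999], [-1.0, 0.0, -0.0]]
wrist_force: [-0.2, -0.3, 0.2]
opening: 0.384
```

```bash
python3 - <<'E'
from h import *
o=robot.get_obs(); print(o["clock"],o["wrist_force"],o["tool_pos"])
im,d=robot.camera("wrist"); cv2.imwrite("pics/w4.png",im)
D=d.ravel(); v,u=np.mgrid[0:420,0:560]; P=atdepth("wrist",np.c_[u.ravel(),v.ravel()],D,o)
th=-np.arctan(.0555); ex=np.array([np.cos(th),np.sin(th)]); ey=np.array([-np.sin(th),np.cos(th)])
X=P[:,:2]@ex; Y=P[:,:2]@ey; Z=P[:,2]; g=(D>0)&(v.ravel()<300)
q=g&(abs(Y+73.5)<5)&(X>470)&(X<590)&(Z>50)&(Z<130)
for x in range(470,590,6):
    k=q&(abs(X-x)<3)
    if k.any(): print(x,k.sum(),np.percentile(Z[k],[10,50,90]).round(1))
for nm,k in dict(fl=g&(Y<-130)&(Y>-160)&(Z>60)&(Z<75),grip=g&(Y<-98)&(Y>-128)&(Z>63)&(Z<75),tube=g&(abs(Z-60)<3)&(X>543)&(Y>-40)&(Y<100)).items():
    if k.sum()>5: print(nm,k.sum(),np.percentile(X[k],[1,99]).round(1),np.percentile(Y[k],[1,99]).round(1),np.median(Z[k]))
E
```

```text
7.0 [-0.19847164 -0.26322058  0.18821863] [518.17071371 -71.49496731 237.66543859]
488 36 [83.2 84.5 85.6]
494 53 [83.7 84.7 85.6]
500 55 [83.1 84.4 85.5]
506 48 [84.  84.7 85.4]
512 53 [84.  84.7 85.4]
518 55 [83.6 84.5 85.6]
524 45 [83.7 84.7 85.6]
530 55 [83.8 84.7 85.7]
536 62 [59.7 84.5 85.3]
542 56 [59.9 84.5 85.4]
548 54 [84.  84.8 85.8]
554 54 [85.6 86.4 87. ]
560 43 [79.2 84.3 85.6]
566 19 [59.1 59.8 60.5]
572 11 [57.6 58.5 60.3]
fl 403 [532.7 822.5] [-159.8 -130.1] 67.79922446530782
grip 808 [537.  864.1] [-127.8  -98.7] 67.70716387204723
tube 2689 [543.3 567.6] [-38.2  89.7] 59.919370589812274
```

View pics/w4.png

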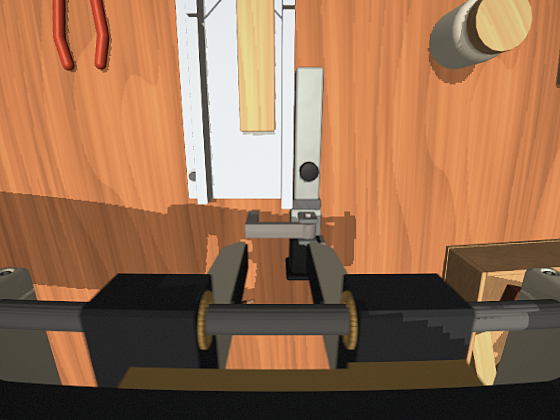

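The finger lies level, with its top at 84.6 mm along its whole length, so it is seated. Next I move over the grip.

>>> move_arm(commands="0 17 35 0 0 0 93; 0 17 35 0 0 0 93; 50 0 0 0 0 0 93; 40 0 0 0 0 0 93; 0 0 0 0 0 0 93; 0 0 0 0 0 0 93")

```text
clock: 7.8
tool_pos: [548.6, -144.7, 149.1]
tool_rot: [[0.001, 0.998, -0.055], [-0.0, -0.055, -0.998], [-1.0, 0.001, 0.0]]
wrist_force: [-0.7, -0.6, 0.2]
opening: 0.999
```

```bash
python3 - <<'E'
from h import *
o=robot.get_obs(); print(o["clock"],o["wrist_force"],o["opening"])
th=-np.arctan(.0555); ex=np.array([np.cos(th),np.sin(th)]); ey=np.array([-np.sin(th),np.cos(th)])
p=o["tool_pos"]; print(p[:2]@ex,p[:2]@ey,p[2], Ro.from_matrix(o["tool_rot"].T@Rdown(th)).as_rotvec())
im,d=robot.camera("wrist"); cv2.imwrite("pics/w5.png",im)
im,d=robot.camera("scene"); cv2.imwrite("pics/s5.png",cv2.resize(im[150:260,180:330],None,fx=5,fy=5))
E
```

```text
7.8 [-0.73363485 -0.57284625  0.16456503] 0.9992927397230177
555.7393672411745 -114.0753886571284 149.1157085034974 [ 0.0002533   0.00036539 -0.00115806]
```

View pics/w5.png

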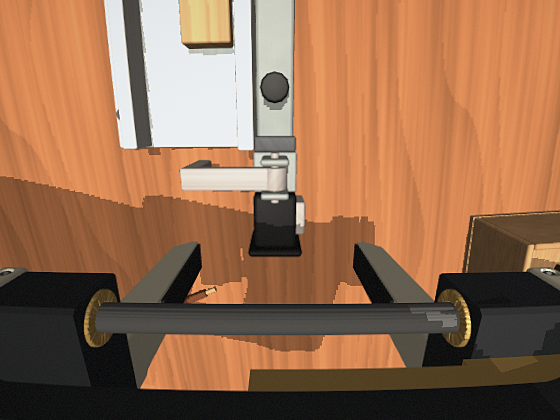

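View pics/s5.png

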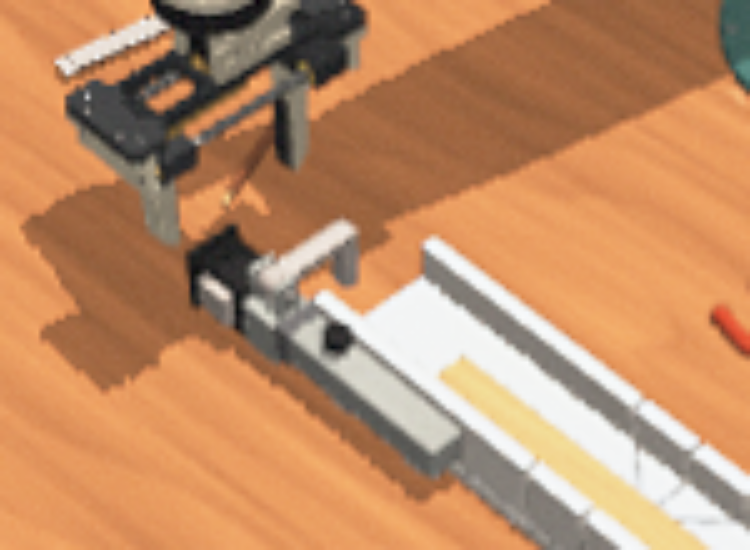

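```bash
python3 - <<'E'
from h import *
w=onz("top",[[367,231.5],[386,280]],6); th=-np.arctan(.0555); ex=np.array([np.cos(th),np.sin(th)]); ey=np.array([-np.sin(th),np.cos(th)])
print(w, w[:,:2]@ex,w[:,:2]@ey)
E
```

```text
[[ 471.1619397  -239.92910933    6.        ]
 [ 323.87067703 -292.12826663    6.        ]] [483.73356793 339.56123118] [-213.45113301 -273.73218642]
```

>>> move_arm(commands="30 0 -2 0 0 0 93; 30 0 0 0 0 0 93; 25 0 0 0 0 0 93; 16 0 0 0 0 0 93; 0 0 0 0 0 0 93")

```text
clock: 8.52
tool_pos: [548.3, -142.3, 46.5]
tool_rot: [[-0.0, 0.998, -0.055], [0.0, -0.055, -0.998], [-1.0, -0.0, -0.0]]
wrist_force: [-0.2, -0.6, 0.1]
opening: 0.999
```

>>> move_arm(commands="0 0 0 0 0 0 25; 0 0 0 0 0 0 25; 0 0 0 0 0 0 25; 0 0 0 0 0 0 25; 0 0 0 0 0 0 25; 0 0 0 0 0 0 25; 0 0 0 0 0 0 25; 0 0 0 0 0 0 25", squeeze=34)

```text
clock: 9.52
tool_pos: [547.7, -142.4, 46.6]
tool_rot: [[-0.001, 0.998, -0.056], [-0.0, -0.056, -0.998], [-1.0, -0.001, 0.0]]
wrist_force: [-6.4, -0.3, 4.4]
opening: 0.383
```

>>> move_arm(commands="0 0 5 0 0 0 25; 0 0 8 0 0 0 25; 0 0 12 0 0 0 25; 0 0 12 0 0 0 25; 0 0 12 0 0 0 25; 0 0 12 0 0 0 25; 0 0 12 0 0 0 25; 0 0 12 0 0 0 25; 0 0 8 0 0 0 25; 0 0 5 0 0 0 25; 0 0 2 0 0 0 25; 0 0 0 0 0 0 25")

```text
clock: 11.02
tool_pos: [542.2, -242.0, 46.6]
tool_rot: [[-0.001, 0.998, -0.056], [0.001, -0.056, -0.998], [-1.0, -0.002, -0.001]]
wrist_force: [-6.6, 2.9, 5.3]
opening: 0.384
```

>>> move_arm(commands="0 0 0 0 0 0 25; 0 0 0 0 0 0 25")

```text
clock: 11.28
tool_pos: [542.2, -241.8, 46.6]
tool_rot: [[-0.002, 0.998, -0.056], [0.001, -0.056, -0.998], [-1.0, -0.002, -0.001]]
wrist_force: [-6.9, 4.0, 5.9]
opening: 0.38
```

```bash
python3 - <<'E'
from h import *
import pickle
o=robot.get_obs(); print(o["clock"],o["wrist_force"],o["opening"])
th=-np.arctan(.0555); ex=np.array([np.cos(th),np.sin(th)]); ey=np.array([-np.sin(th),np.cos(th)])
p=o["tool_pos"]; print(p[:2]@ex,p[:2]@ey,p[2],np.dot(np.array([547.7,-142.4])-p[:2],ey))
im,d=robot.camera("wrist"); cv2.imwrite("pics/w6.png",im); np.save("w6.npy",d); pickle.dump(o,open("w6.pkl","wb"))
c=cv2.resize(im[60:260,180:380],None,fx=3,fy=3,interpolation=cv2.INTER_CUBIC); cv2.imwrite("pics/w6c.png",c)
im,d=robot.camera("top"); cv2.imwrite("pics/t6.png",cv2.resize(im[130:280,220:420],None,fx=4,fy=4,interpolation=cv2.INTER_CUBIC))
E
```

```text
11.275 [-6.90516459  3.98713759  5.88586064] 0.3800055268371317
554.7419637731647 -211.39491928829028 46.581724375982766 99.56436988686809
```

View pics/w6.png

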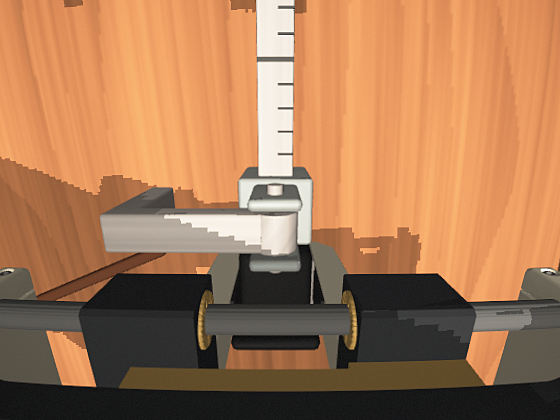

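View pics/w6c.png

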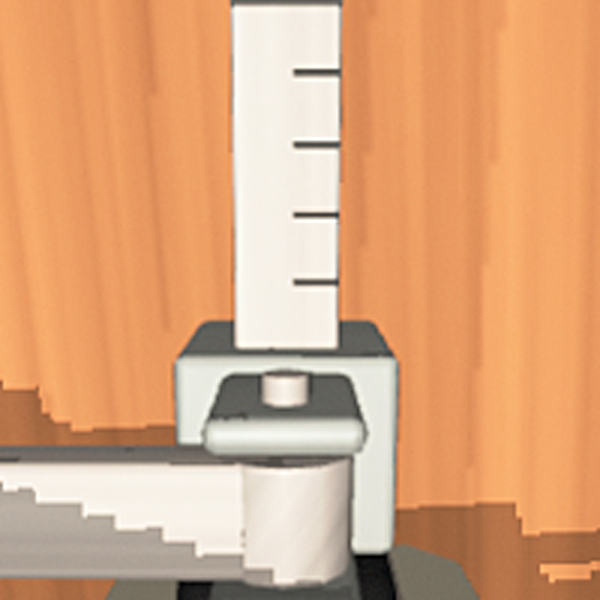

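```bash
python3 - <<'E'
from h import *
import pickle
o=pickle.load(open("w6.pkl","rb")); d=np.load("w6.npy")
th=-np.arctan(.0555); ex=np.array([np.cos(th),np.sin(th)]); ey=np.array([-np.sin(th),np.cos(th)])
uv=[[275,59.5],[286,84],[286,108],[286,131.5],[286,154]]
w=onz("wrist",uv,53,o); print((w[:,:2]@ey).round(1), "origin", (w[:,:2]@ey-np.array([50,40,30,20,10])).round(1))
D=d.ravel(); v,u=np.mgrid[0:420,0:560]; P=atdepth("wrist",np.c_[u.ravel(),v.ravel()],D,o); X=P[:,:2]@ex;Y=P[:,:2]@ey;Z=P[:,2]; g=D>0
k=g&(abs(Y+173.5)<4)&(Z>70)&(Z<95)
for x in range(485,560,8):
    q=k&(abs(X-x)<4)
    if q.any(): print(x,np.median(Z[q]).round(1))
k=g&(Z>70)&(Z<95)&(X>495)&(X<530); print("finger Y",np.percentile(Y[k],[1,99]))
k=g&(Y<-225)&(Y>-260)&(Z>60)&(Z<75)&(abs(X-554)<20); print("flange end", np.percentile(Y[k],[1,5]) if k.any() else None)
E
```

```text
[-107.4 -117.3 -127.2 -137.3 -147.2] origin [-157.4 -157.3 -157.2 -157.3 -157.2]
485 84.3
493 84.9
501 84.8
509 84.9
517 84.8
525 84.8
533 84.9
541 84.9
549 85.5
557 86.0
finger Y [-201.67684102 -165.80919347]
flange end [-240.52142695 -239.66145063]
```

View pics/t6.png

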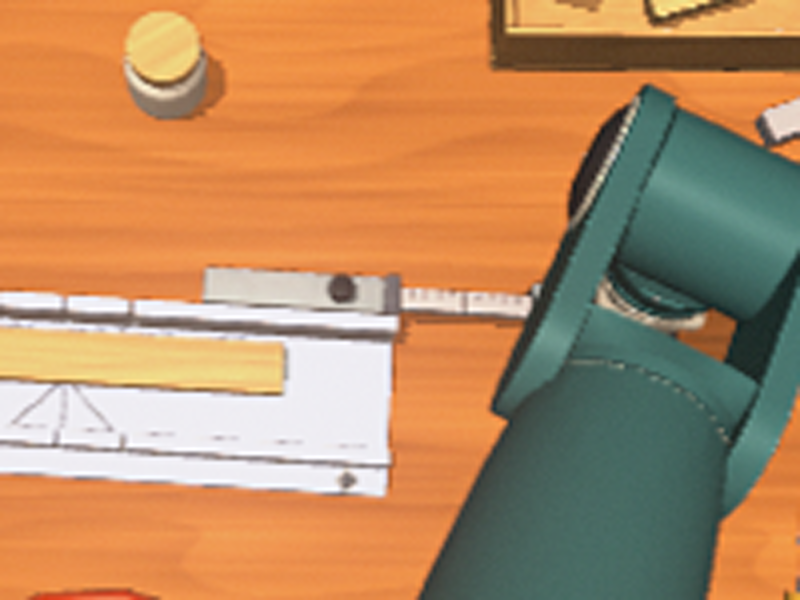

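The 50 mm line and the head position give an extension of 99.5–100.4 mm, and the arm travelled 99.6 mm. I'll check that it holds steady, then hand in.

>>> move_arm(commands="0 0 0 0 0 0 25; 0 0 0 0 0 0 25; 0 0 0 0 0 0 25; 0 0 0 0 0 0 25")

```text
clock: 11.88
tool_pos: [542.2, -241.8, 46.6]
tool_rot: [[-0.001, 0.998, -0.055], [0.001, -0.055, -0.998], [-1.0, -0.001, -0.001]]
wrist_force: [-7.8, 3.7, 5.4]
opening: 0.384
```

```bash
python3 - <<'E'
from h import *
o=robot.get_obs(); print(o["clock"],o["wrist_force"],o["opening"],o["tool_pos"],np.abs(o["joint_velocities"]).max())
im,d=robot.camera("wrist"); cv2.imwrite("pics/w7.png",im)
a=cv2.imread("pics/w6.png"); print(cv2.phaseCorrelate(np.float32(a[:240,:,1][:,250:310]),np.float32(im[:240,:,1][:,250:310])))
if np.abs(o["tool_pos"]-[542.2,-241.8,46.6]).max()<0.6: print(robot.close_job())
E
```

```text
11.875 [-7.81719616  3.65052239  5.43627691] 0.3838058623886725 [ 542.21427869 -241.80220678   46.61227637] 0.002179348472590964
((-0.0086072680407554, -0.007053896345624366), 0.9958522837691837)
the job is handed in; nothing more can be done
None
```

I swung the stop finger down, squeezed the lock button, and drew the bar out to the 100 mm mark. I handed the job in at about 12 s, still gripping the head with 34 N; no verdict was reported.

- **Stop finger:** it lay level along its whole length after seating, top at about 84.7 mm, and was still level after the pull. The seating push peaked at about 43 N at the wrist.
- **Lock button:** the opening closed to about 35.6 mm, against the 37 mm given for a fully pressed button.
- **Bar extension:** the arm travelled 99.6 mm. The scale lines put the head at about 100.4 mm and the flange edge gave about 99.5 mm, so the checks differ by under 1 mm. The mouth was out of the wrist view, so I did not read the 100 mm line at the tube directly.
- **Holding steady:** over the last 0.6 s the pose and the picture did not move. The pull on the wrist was about 4 N along the bar, in line with the spring. There was also about 8 N sideways and 5 N upward from a slight grip offset.
- **Loose things:** the jar, strip and pincers had not moved in the last top view. I did not check the other tools afterwards, but the arm was kept clear of them.

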